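Seat a round flask in a sprung shaker cradle and hold it down

TASK

Slide the glass guard plate straight up out of the slotted posts over the sprung ring cradle and park it upright in the slots of the low rack. Then take the round-bottomed flask from its cork ring, set it upright in the sprung ring, press it down until the ring is all the way down, and finish while still holding it pressed there with the fingers, so that I can fasten its clamp. It is glass: press gently, let nothing fall, and leave the other things on the bench where they are.

Things in the scene. Friction and masses are not known exactly. Their poses are not given: they have to be found in the camera images.
- cradle: Fixed cradle: grey base 120 x 150 x 14 mm, two slotted aluminium posts at own y = +-62 mm (inner faces +-54), 105 mm tall. Slots open above and towards each other, 6 mm wide along x, floor at 80 mm height (25 deep); the plate stands in the cradle's y-z plane, above the sprung steel ring between the posts. Origin: centre of underside, z up.
- ring_seat (a point): Centre of the top face of the steel ring (inner diameter 60, outer 76, 8 mm thick), on the cradle's vertical axis, 70 mm above the bench when up; it goes down with the ring. The flask's ball rests on the inner top edge: seated, its underside is about 13 mm below this point.
- ring (a joint): Downward travel of the sprung ring in m: 0 up, 0.018 down at its stop. Spring 500 N/m: the ring starts to move at about 3 N of load and takes about 12 N to reach the stop (the flask's weight, 1 to 2.2 N, counts but does not move it). It springs back when let go.
- plate: Loose pale clear glass plate, 4 mm thick (its x), 124 wide (y), 60 high (z), 65 to 105 g; grey plastic grip strip on the top edge, 10 mm thick (x), 60 long (y), 44 to 60 mm above the lower edge. Origin: middle of the lower edge. It starts in the cradle's slots, lower edge 80 mm, top 140 mm above the bench.
- rack: Fixed low rack: grey base 80 x 150 x 12 mm, two slotted aluminium posts at own y = +-62 mm, 58 mm tall. Slots 12 mm wide along x, floor at 20 mm height (38 deep), outer ends closed at y = +-65. The plate parks in the rack's y-z plane over the origin, either face forward, top at 80 mm; it may lean a little. Origin: centre of underside, z up.
- cork: Fixed cork ring in which the flask stands: outer diameter 100, inner diameter 56, 30 mm high. Origin: centre of the underside.
- flask: Loose round-bottomed amber glass flask, black stopper: ball 84 mm in diameter, neck 30 mm in diameter from 84 to 132 mm above the underside (collar 33 mm at 126 to 132), stopper 26 mm wide up to 146 mm. 110 to 220 g. Origin: lowest point of the ball; z along the neck. It starts upright in the cork ring, underside 19 mm above the bench.
- conical: Bystander: clear conical flask, 80 mm wide at the foot, 115 mm high. Origin: centre of the underside. Leave it alone.
- bottle: Bystander: amber reagent bottle with a black cap and paper label, 64 mm wide, 135 mm high. Origin: centre of the underside. Leave it alone.
- dish: Bystander: shallow white porcelain dish, 90 mm wide, 16 mm high. Origin: centre of the underside. Leave it alone.
Not all that is in view belongs to the job. What is shaped like the rack but pink is not meant. Of the things that look like the plate, the larger one is meant.

How it is judged:
By the outcome, as a careful person would: the job done as asked, in the order asked, and still so for the second after the job is handed in, while the arm keeps its last pose, push and grip.
It also fails if it takes over 51 s, if anything falls off the work surface, if the arm or the gripper's body presses on something with over 40 N, if the wrist force passes 120 N, or if a joint passes its speed limit or range.

ROBOT

A 6-joint arm with a two-finger parallel gripper is mounted at the origin on the work surface. World frame = base frame: x ahead of the robot, y to its left, z up, the work surface at z = 0. Lengths are in m, angles in rad, forces in N, time in s.
With the tool pointing down it reaches from about 0.3 to 0.875 m from the base axis. Payload 4.2 kg.
Tool frame: the origin (TCP) lies at the very end of the fingers, on their centre line; the grasp point (between the pads) lies 19 mm behind it; z points along the fingers, y is the line along which they close (so a half turn about z gives the same grasp; the last joint's range is limited). The gripper opens to 85 mm and grips with 20 to 120 N. Pads are 22 mm wide; open, the fingers measure 114 mm over their backs; the gripper's body (76 mm by 85 mm) begins 54 mm behind the grasp point. The pads swing forward as they close: fully open they stand 13 mm farther back than shut.
Start: joints at [1.112, 0.32, 1.565, -0, 1.257, -0.02], TCP at [0.244, 0.521, 0.231] pointing down, gripper open.
Joint ranges: [-3.11, 3.11], [-0.84, 2.01], [0.21, 2.61], [-1.34, 4.49], [0.05, 2.63], [-2.56, 2.56]. Speed limits (rad/s): [2.57, 2.57, 3.14, 3.14, 3.14, 3.14].

INTERFACE

Orientations are given as a 3x3 rotation matrix whose columns are the frame's x, y, z axes.
In Python, from workcell import observe, get_image, camera_model, sign_off gives the robot as it stands.
- The arm moves only by the shell command python3 -m jog 'ROWS'. ROWS is JSON, a list of rows, each an object of numbers: "x", "y", "z": the shift along the tool's x, y, z in m; "rx", "ry", "rz": the turn, a rotation vector about the tool's x, y, z in rad; "grip": the closure, from 0 (fully open) to 1 (shut). In form: [{"x": .., "y": .., "z": .., "rx": .., "ry": .., "rz": .., "grip": ..}, ...]. A call has exactly 10 rows; each row shifts and turns the commanded pose from where the row before left it, along the tool's axes as they then stand; what a row does not reach is not made up. A row lasts 1/8 s, in which the tool goes at most 62.5 mm and 10.7 degrees, less where a joint would pass 70% of its speed; a pose out of reach is approached as far as the arm can. A call is refused whole if a number of a shift passes 0.0625 or a number of a turn 0.188, either way. A call with a gripper value outside its range is refused whole. The fingers move at their own pace and stop on an object; the grip force is fixed at half the most. Time passes only in rows, so rows that do not move let the fingers close, or fill a call up. It gives the time, the measured TCP pose, the force, the opening and the grip force at its end, in the units of the state.
- observe(): the state, without advancing time (a new reading comes with each control period).
- get_image(name): name is "scene" or "top"; returns (picture, depth): 384x512x3 uint8, red, green, blue; 384x512 float32, m along the optical axis (not along the pixel's ray), 0 where there is no reading.
- camera_model(name): a dict with "intrinsics" (3x3 intrinsics, pixels), "extrinsics" (4x4, takes a point from camera to world coordinates). Camera axes: x right, y up, looking along -z (the intrinsics and any distortion apply to the point x, -y, -z); pixel columns grow to the right and rows downward; lengths in m; the calibration is good to about 2 mm. A picture is of the moment at which its call begins. camera_model takes no time and is no camera call.
- sign_off(): hands the job in; it is judged then, once.
The state is a dict: "time": time; "joints": joint angles; "qd": joint speeds; "tau": joint torques, N m; "ee_pos": TCP position; "orientation": TCP orientation; "ft_force": force on the tool from outside, world axes, zero at the start; "ft_torque": the same for the moment, N m; "gripper_width": opening from 0.0 (shut) to 1.0 (fully open); "finger_force": force on a finger pad.
Only numpy, scipy, OpenCV 4.12 (cv2) and the standard library are available. Lean on these libraries where they do the work, as an engineer would, in place of code of your own. Each camera call takes 0.05 s, during which the arm holds its last target. There are 200 camera calls.

## Working session

There is one attempt and no reset: what is moved stays moved. The work goes in short steps, Python scripts to look and compute and a shell command to move; the robot and the scene stay as the last step left them, time stands still between calls to the robot, and variables do not carry over. Pictures are saved under pics/ and viewed, at most 10 in all, crops included, and the job is handed in when it is done.

```bash
mkdir -p pics; cat > h.py <<'E'
import numpy as np,cv2
from workcell import observe,get_image,camera_model
def grab(n,tag):
    p,d=get_image(n); np.savez(f'{n}_{tag}.npz',p=p,d=d); cv2.imwrite(f'pics/{n}_{tag}.png',p[:,:,::-1]); return p,d
def ray(n,u,v):
    c=camera_model(n);K=np.array(c['intrinsics']);E=np.array(c['extrinsics'])
    r=np.linalg.inv(K)@[u,v,1.]; return E[:3,3],E[:3,:3]@[r[0],-r[1],-r[2]]
def onz(n,u,v,z):
    o,r=ray(n,u,v); return (o+r*(z-o[2])/r[2]).round(4)
def cloud(n,d):
    c=camera_model(n);K=np.array(c['intrinsics']);E=np.array(c['extrinsics'])
    v,u=np.mgrid[:d.shape[0],:d.shape[1]]
    P=np.stack([(u-K[0,2])/K[0,0]*d,-(v-K[1,2])/K[1,1]*d,-d],-1)
    return P@E[:3,:3].T+E[:3,3]
E
python3 - <<'E'
from h import *
a,_=grab('scene','0');b,_=grab('top','0')
for n in('scene','top'):print({k:np.array(v).round(3).tolist() if not isinstance(v,str) else v for k,v in camera_model(n).items()})
o=observe();print({k:np.array(v).round(3).tolist() for k,v in o.items()})
E
```

```text
{'intrinsics': [[432.445, 0.0, 255.693], [0.0, 432.445, 190.835], [0.0, 0.0, 1.0]], 'extrinsics': [[-0.787, -0.537, 0.304, 0.903], [0.617, -0.677, 0.402, 0.433], [-0.01, 0.504, 0.864, 1.091], [0.0, 0.0, 0.0, 1.0]]}
{'intrinsics': [[402.987, 0.0, 259.872], [0.0, 402.987, 188.384], [0.0, 0.0, 1.0]], 'extrinsics': [[-0.015, 0.983, -0.183, 0.354], [-1.0, -0.018, -0.014, -0.054], [-0.017, 0.183, 0.983, 1.172], [0.0, 0.0, 0.0, 1.0]]}
{'time': 0.1, 'joints': [1.112, 0.32, 1.566, 0.0, 1.257, -0.02], 'qd': [-0.001, -0.001, -0.002, 0.001, -0.0, 0.001], 'tau': [-0.001, -41.641, -23.471, -0.0, 0.005, 0.0], 'ee_pos': [0.244, 0.52, 0.231], 'orientation': [[-0.905, 0.425, -0.001], [0.425, 0.905, -0.001], [0.0, -0.002, -1.0]], 'ft_force': [-0.852, 0.062, 0.367], 'ft_torque': [0.022, -0.045, -0.006], 'finger_force': 0.0, 'gripper_width': 1.001}
```

View pics/scene_0.png

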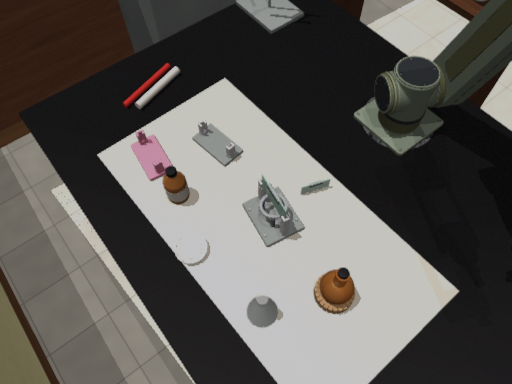

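View pics/top_0.png

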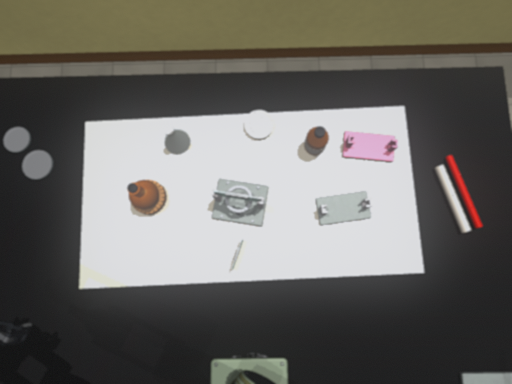

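The scene view shows the cradle with the large plate at (273,205), a small look-alike plate at (315,187), the grey rack at (217,144), the pink decoy at (152,157) and the flask at (337,287). In the top view these are at cradle (240,202), small plate (236,254), grey rack (343,207) and flask (147,196). The plate meant is the larger one in the cradle, and the rack meant is the grey one. I'll measure next and make a confirming crop.

```bash
python3 - <<'E'
from h import *
T={n:np.load(f'{n}_0.npz') for n in('scene','top')}
boxes={'scene':{'cradle':(235,170,310,248),'rack':(188,112,248,170),'flask':(308,260,362,316)},'top':{'cradle':(205,172,275,232),'rack':(310,184,376,230),'flask':(120,172,172,220)}}
for n in T:
    p,d=T[n]['p'],T[n]['d'];C=cloud(n,d)
    hsv=cv2.cvtColor(p,cv2.COLOR_RGB2HSV)
    for k,(a,b,c,e) in boxes[n].items():
        P=C[b:e,a:c].reshape(-1,3);z=P[:,2]
        print(n,k,'zhist',np.histogram(z,bins=np.arange(-.01,.18,.01))[0])
        if k!='flask':
            h=.014 if k=='cradle' else .012
            m=(hsv[b:e,a:c,2]<190).astype(np.uint8)
            m=cv2.morphologyEx(m,cv2.MORPH_OPEN,np.ones((3,3)))
            vv,uu=np.nonzero(m)
            sel=[(C[v+b,u+a]) for v,u in zip(vv,uu) if abs(C[v+b,u+a][2]-h)<.006]
            S=np.array(sel);r=cv2.minAreaRect((S[:,:2]*1000).astype(np.float32));print('  base rect',r,len(S),'medz',np.median(S[:,2]))
            tall=P[(z>(.09 if k=='cradle' else .035))&(z<.2)]
            if k=='cradle':
                g=P[(z>.125)&(z<.16)];print('  plate top',len(g),g.mean(0) if len(g) else '', cv2.minAreaRect((g[:,:2]*1000).astype(np.float32)) if len(g)>4 else '')
            else:
                for s in(0,1):
                    q=tall[(tall[:,1]>np.median(tall[:,1]))==bool(s)] if len(tall) else tall
                    print('  post',len(q),np.median(q,0) if len(q) else '')
        else:
            g=P[(z>.15)&(z<.18)];print('  stopper',len(g),g.mean(0) if len(g) else '')
            g=P[(z>.045)&(z<.1)]
            if len(g)>10:
                A=np.c_[2*g,np.ones(len(g))];x=np.linalg.lstsq(A,(g**2).sum(1),rcond=None)[0];print('  sphere',x[:3],np.sqrt(x[3]+x[:3]@x[:3]))
p=T['scene']['p'];q=T['top']['p']
c1=cv2.resize(p[165:250,230:340],None,fx=3.6,fy=3.6,interpolation=2);c2=cv2.resize(q[170:280,200:380],None,fx=2.2,fy=2.2,interpolation=2)
o=np.zeros((306+242,396,3),np.uint8);o[:306,:396]=c1[:306,:396];o[306:548,:396]=c2[:242,:396];cv2.imwrite('pics/crop1.png',o[:,:,::-1])
E
```

```text
scene cradle zhist [1253 2352 1307   42   51   54   44  140  117   55   68  101   35   40
  111   53    0    0]
  base rect ((499.49603271484375, 27.328140258789062), (151.41021728515625, 194.09519958496094), 78.98057556152344) 1377 medz 0.01386826842067701
  plate top 186 [0.53669444 0.02395881 0.13700743] ((535.140625, 21.405376434326172), (122.9620590209961, 10.553744316101074), 79.43614959716797)
scene rack zhist [ 844 1700  732   42   37   35   72    5    0    0    0    0    0    0
    0    0    0    0]
  base rect ((512.7506103515625, -278.45672607421875), (80.17942810058594, 150.5437774658203), 7.096064567565918) 899 medz 0.011908494194294184
  post 69 [ 0.52010065 -0.34101773  0.050895  ]
  post 68 [ 0.50689073 -0.21237636  0.05209277]
scene flask zhist [ 546 1042   42  231  156    1   16   65  142  227  263   43   18   19
   19   28   51  101]
  stopper 153 [0.55640007 0.28895321 0.16051636]
  sphere [0.55328299 0.28787196 0.06167006] 0.04117205486489187
top cradle zhist [1240 1058 1302    9   11   11   16  159   62   28   36   65   13   22
  128   20    0    0]
  base rect ((531.6151123046875, 22.01699447631836), (149.30857849121094, 119.45899200439453), 79.88314819335938) 1401 medz 0.012624473598679797
  plate top 159 [0.53159027 0.0220531  0.13703596] ((532.1973266601562, 22.914512634277344), (122.23709106445312, 10.284282684326172), 80.25080871582031)
top rack zhist [ 893 1152  853   23   15   18   73    3    0    0    0    0    0    0
    0    0    0    0]
  base rect ((501.23095703125, -276.788818359375), (71.18547058105469, 151.55575561523438), 2.8731048107147217) 426 medz 0.010877039026226498
  post 52 [ 0.51618372 -0.34101928  0.05496482]
  post 52 [ 0.50318073 -0.21353577  0.05583982]
top flask zhist [934 510  32 217  54   3  19  54 106 184 180  21  13  16  12  29  27  76]
  stopper 103 [0.55004712 0.28727594 0.16054427]
  sphere [0.55070685 0.28985443 0.06031133] 0.041000365562939275
```

View pics/crop1.png

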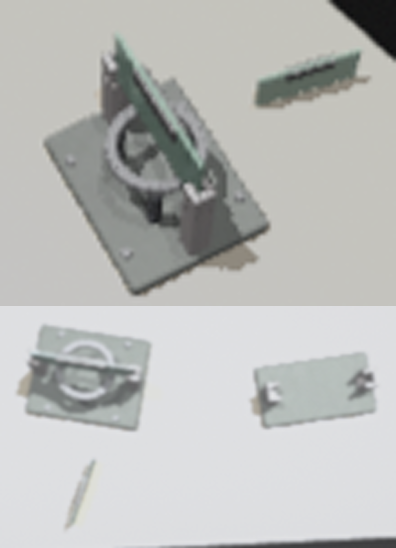

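The crop confirms it: the large green-tinted plate stands in the cradle's posts, the smaller one is loose on the bench, and the rack beside the cradle is grey. Next I plan the move to above the plate.

```bash
cat > plan.py <<'E'
# prints suggested rows: plan.py x y z yaw(deg of tool y axis) n
import sys,numpy as np
from scipy.spatial.transform import Rotation as R
from workcell import observe
x,y,z,a=map(float,sys.argv[1:5]);n=int(sys.argv[5])
o=observe();p=np.array(o['ee_pos']);Rc=np.array(o['orientation'])
a=np.radians(a);Y=np.array([np.cos(a),np.sin(a),0]);Z=np.array([0,0,-1.]);Rt=np.c_[np.cross(Y,Z),Y,Z]
if (Rt[:,1]@Rc[:,1])<0: Rt[:,:2]*=-1
rv=R.from_matrix(Rc.T@Rt).as_rotvec();d=(np.array([x,y,z])-p)/n
for i in range(n):
    s=Rc.T@d; print('%.4f %.4f %.4f | %.4f %.4f %.4f'%(*s,*(rv/n)))
    Rc=Rc@R.from_rotvec(rv/n).as_matrix()
print('J',np.round(o['joints'],2),'F',np.round(o['ft_force'],1),'t',round(o['time'],2))
E
python3 plan.py .5335 .022 .2 -10.2 10
```

```text
-0.0474 -0.0328 0.0031 | -0.0001 0.0001 0.1310
-0.0512 -0.0263 0.0031 | -0.0001 0.0001 0.1310
-0.0542 -0.0194 0.0031 | -0.0001 0.0001 0.1310
-0.0563 -0.0122 0.0031 | -0.0001 0.0001 0.1310
-0.0574 -0.0047 0.0031 | -0.0001 0.0001 0.1310
-0.0575 0.0028 0.0031 | -0.0001 0.0001 0.1310
-0.0567 0.0103 0.0031 | -0.0001 0.0001 0.1310
-0.0548 0.0176 0.0031 | -0.0001 0.0001 0.1310
-0.0521 0.0247 0.0031 | -0.0001 0.0001 0.1310
-0.0484 0.0313 0.0031 | -0.0001 0.0001 0.1310
J [ 1.11  0.32  1.57  0.    1.26 -0.02] F [-0.9  0.1  0.4] t 0.1
```

```bash
python3 -m jog '[{"x":-0.0474,"y":-0.0328,"z":0.003,"rz":0.131},{"x":-0.0512,"y":-0.0263,"z":0.003,"rz":0.131},{"x":-0.0542,"y":-0.0194,"z":0.003,"rz":0.131},{"x":-0.0563,"y":-0.0122,"z":0.003,"rz":0.131},{"x":-0.0574,"y":-0.0047,"z":0.003,"rz":0.131},{"x":-0.0575,"y":0.0028,"z":0.003,"rz":0.131},{"x":-0.0567,"y":0.0103,"z":0.003,"rz":0.131},{"x":-0.0548,"y":0.0176,"z":0.003,"rz":0.131},{"x":-0.0521,"y":0.0247,"z":0.003,"rz":0.131},{"x":-0.0484,"y":0.0313,"z":0.003,"rz":0.131}]'; python3 plan.py .5335 .022 .16 -10.2 4
```

```text
-0.1184 -0.0820 0.0178 | -0.0004 0.0003 0.3275
-0.1385 -0.0395 0.0177 | -0.0004 0.0003 0.3275
-0.1438 0.0071 0.0177 | -0.0004 0.0003 0.3275
-0.1339 0.0530 0.0176 | -0.0004 0.0003 0.3275
J [ 1.11  0.32  1.57  0.    1.26 -0.02] F [-0.9  0.1  0.4] t 0.1invalid input
```

```bash
python3 -m jog '[{"x":-0.0474,"y":-0.0328,"z":0.003,"rx":0,"ry":0,"rz":0.131,"grip":0},{"x":-0.0512,"y":-0.0263,"z":0.003,"rx":0,"ry":0,"rz":0.131,"grip":0},{"x":-0.0542,"y":-0.0194,"z":0.003,"rx":0,"ry":0,"rz":0.131,"grip":0},{"x":-0.0563,"y":-0.0122,"z":0.003,"rx":0,"ry":0,"rz":0.131,"grip":0},{"x":-0.0574,"y":-0.0047,"z":0.003,"rx":0,"ry":0,"rz":0.131,"grip":0},{"x":-0.0575,"y":0.0028,"z":0.003,"rx":0,"ry":0,"rz":0.131,"grip":0},{"x":-0.0567,"y":0.0103,"z":0.003,"rx":0,"ry":0,"rz":0.131,"grip":0},{"x":-0.0548,"y":0.0176,"z":0.003,"rx":0,"ry":0,"rz":0.131,"grip":0},{"x":-0.0521,"y":0.0247,"z":0.003,"rx":0,"ry":0,"rz":0.131,"grip":0},{"x":-0.0484,"y":0.0313,"z":0.003,"rx":0,"ry":0,"rz":0.131,"grip":0}]'; python3 plan.py .5335 .022 .16 -10.2 4
```

```text
time: 1.35
ee_pos: [0.5341, 0.0207, 0.201]
orientation: [[0.182, 0.983, -0.0], [0.983, -0.182, 0.0], [0.0, -0.0, -1.0]]
ft_force: [1.5, 1.1, 0.3]
gripper_width: 1.002
finger_force: 0.0
0.0003 -0.0002 0.0102 | -0.0001 -0.0001 -0.0011
0.0003 -0.0002 0.0102 | -0.0001 -0.0001 -0.0011
0.0003 -0.0002 0.0102 | -0.0001 -0.0001 -0.0011
0.0003 -0.0002 0.0102 | -0.0001 -0.0001 -0.0011
J [0.02 0.28 1.7  0.   1.16 0.2 ] F [1.5 1.1 0.3] t 1.35
```

```bash
python3 -m jog '[{"x":0.001,"y":0,"z":0.02,"rx":0,"ry":0,"rz":0,"grip":0},{"x":0,"y":0,"z":0.02,"rx":0,"ry":0,"rz":0,"grip":0},{"x":0,"y":0,"z":0.02,"rx":0,"ry":0,"rz":0,"grip":0.3},{"x":0,"y":0,"z":0.015,"rx":0,"ry":0,"rz":0,"grip":0.7},{"x":0,"y":0,"z":0.01,"rx":0,"ry":0,"rz":0,"grip":0.7},{"x":0,"y":0,"z":0,"rx":0,"ry":0,"rz":0,"grip":0.7},{"x":0,"y":0,"z":0,"rx":0,"ry":0,"rz":0,"grip":0.7},{"x":0,"y":0,"z":0,"rx":0,"ry":0,"rz":0,"grip":0.7},{"x":0,"y":0,"z":0,"rx":0,"ry":0,"rz":0,"grip":0.7},{"x":0,"y":0,"z":0,"rx":0,"ry":0,"rz":0,"grip":0.7}]'; python3 - <<'E'
from h import *
p,d=grab('scene','1');q,_=grab('top','1')
c1=cv2.resize(p[160:250,220:340],None,fx=5,fy=5,interpolation=2);cv2.imwrite('pics/crop2.png',c1[:,:,::-1])
E
```

```text
time: 2.6
ee_pos: [0.5339, 0.0234, 0.1165]
orientation: [[0.177, 0.984, 0.0], [0.984, -0.177, 0.0], [0.0, 0.0, -1.0]]
ft_force: [-0.2, -0.0, -0.2]
gripper_width: 0.297
finger_force: 0.0
```

View pics/crop2.png

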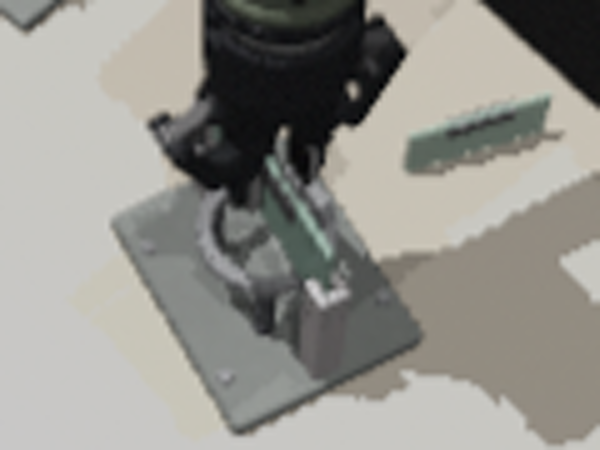

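The fingers straddle the plate's strip at about (290,190) in the crop. I'll close gently and watch the side force.

```bash
python3 -m jog '[{"x":0,"y":0,"z":0,"rx":0,"ry":0,"rz":0,"grip":0.8},{"x":0,"y":0,"z":0,"rx":0,"ry":0,"rz":0,"grip":0.82},{"x":0,"y":0,"z":0,"rx":0,"ry":0,"rz":0,"grip":0.83},{"x":0,"y":0,"z":0,"rx":0,"ry":0,"rz":0,"grip":0.84},{"x":0,"y":0,"z":0,"rx":0,"ry":0,"rz":0,"grip":0.85},{"x":0,"y":0,"z":0,"rx":0,"ry":0,"rz":0,"grip":0.86},{"x":0,"y":0,"z":0,"rx":0,"ry":0,"rz":0,"grip":0.86},{"x":0,"y":0,"z":0,"rx":0,"ry":0,"rz":0,"grip":0.86},{"x":0,"y":0,"z":0,"rx":0,"ry":0,"rz":0,"grip":0.86},{"x":0,"y":0,"z":0,"rx":0,"ry":0,"rz":0,"grip":0.86}]'
```

```text
time: 3.95
ee_pos: [0.5338, 0.0234, 0.1163]
orientation: [[0.177, 0.984, 0.0], [0.984, -0.177, 0.0], [0.0, 0.0, -1.0]]
ft_force: [-0.3, -0.1, -0.3]
gripper_width: 0.143
finger_force: 0.0
```

```bash
python3 -m jog '[{"x":0,"y":0,"z":0,"rx":0,"ry":0,"rz":0,"grip":0.88},{"x":0,"y":0,"z":0,"rx":0,"ry":0,"rz":0,"grip":0.9},{"x":0,"y":0,"z":0,"rx":0,"ry":0,"rz":0,"grip":1},{"x":0,"y":0,"z":0,"rx":0,"ry":0,"rz":0,"grip":1},{"x":0,"y":0,"z":0,"rx":0,"ry":0,"rz":0,"grip":1},{"x":0,"y":0,"z":-0.001,"rx":0,"ry":0,"rz":0,"grip":1},{"x":0,"y":0,"z":-0.003,"rx":0,"ry":0,"rz":0,"grip":1},{"x":0,"y":0,"z":-0.006,"rx":0,"ry":0,"rz":0,"grip":1},{"x":0,"y":0,"z":-0.006,"rx":0,"ry":0,"rz":0,"grip":1},{"x":0,"y":0,"z":-0.006,"rx":0,"ry":0,"rz":0,"grip":1}]'
```

```text
time: 5.2
ee_pos: [0.5336, 0.0235, 0.1388]
orientation: [[0.177, 0.984, -0.0], [0.984, -0.177, 0.0], [0.0, -0.0, -1.0]]
ft_force: [1.4, 0.4, -1.0]
gripper_width: 0.104
finger_force: 58.6
```

```bash
python3 plan.py .5115 -.276 .1388 6.2 7
```

```text
-0.0427 0.0045 0.0000 | -0.0000 -0.0000 -0.0409
-0.0428 0.0027 0.0000 | -0.0000 -0.0000 -0.0409
-0.0429 0.0010 0.0000 | -0.0000 -0.0000 -0.0409
-0.0429 -0.0008 0.0000 | -0.0000 -0.0000 -0.0409
-0.0428 -0.0025 0.0000 | -0.0000 -0.0000 -0.0409
-0.0427 -0.0043 0.0000 | -0.0000 -0.0000 -0.0409
-0.0425 -0.0060 0.0000 | -0.0000 -0.0000 -0.0409
J [0.02 0.33 1.8  0.   1.01 0.2 ] F [ 1.4  0.4 -1. ] t 5.2
```

```bash
python3 -m jog '[{"x":0,"y":0,"z":-0.015,"rx":0,"ry":0,"rz":0,"grip":1},{"x":0,"y":0,"z":-0.023,"rx":0,"ry":0,"rz":0,"grip":1},{"x":0,"y":0,"z":-0.023,"rx":0,"ry":0,"rz":0,"grip":1},{"x":-0.0427,"y":0.0045,"z":0,"rx":0,"ry":0,"rz":-0.0409,"grip":1},{"x":-0.0428,"y":0.0027,"z":0,"rx":0,"ry":0,"rz":-0.0409,"grip":1},{"x":-0.0429,"y":0.001,"z":0,"rx":0,"ry":0,"rz":-0.0409,"grip":1},{"x":-0.0429,"y":-0.0008,"z":0,"rx":0,"ry":0,"rz":-0.0409,"grip":1},{"x":-0.0428,"y":-0.0025,"z":0,"rx":0,"ry":0,"rz":-0.0409,"grip":1},{"x":-0.0427,"y":-0.0043,"z":0,"rx":0,"ry":0,"rz":-0.0409,"grip":1},{"x":-0.0425,"y":-0.006,"z":0,"rx":0,"ry":0,"rz":-0.0409,"grip":1}]'
python3 -m jog '[{"x":0,"y":0,"z":0.02,"rx":0,"ry":0,"rz":0,"grip":1},{"x":0,"y":0,"z":0.025,"rx":0,"ry":0,"rz":0,"grip":1},{"x":0,"y":0,"z":0.025,"rx":0,"ry":0,"rz":0,"grip":1},{"x":0,"y":0,"z":0.02,"rx":0,"ry":0,"rz":0,"grip":1},{"x":0,"y":0,"z":0.004,"rx":0,"ry":0,"rz":0,"grip":1},{"x":0,"y":0,"z":0,"rx":0,"ry":0,"rz":0,"grip":1},{"x":0,"y":0,"z":0,"rx":0,"ry":0,"rz":0,"grip":1},{"x":0,"y":0,"z":0,"rx":0,"ry":0,"rz":0,"grip":1},{"x":0,"y":0,"z":0,"rx":0,"ry":0,"rz":0,"grip":1},{"x":0,"y":0,"z":0,"rx":0,"ry":0,"rz":0,"grip":1}]'
python3 - <<'E'
from h import *
p,d=grab('scene','2');q,e=grab('top','2')
a=cv2.resize(p[90:190,165:285],None,fx=5,fy=5,interpolation=2);b=cv2.resize(q[165:245,300:400],None,fx=2.5,fy=2.5,interpolation=2)
o=np.zeros((500,800,3),np.uint8);o[:500,:600]=a;o[:200,600:800]=b[:,:200];cv2.imwrite('pics/crop3.png',o[:,:,::-1])
for n,D in(('scene',d),('top',e)):
    C=cloud(n,D).reshape(-1,3)
    s=C[(abs(C[:,0]-.51)<.06)&(abs(C[:,1]+.277)<.09)]
    for lo,hi in((.047,.062),(.075,.115)):
        g=s[(s[:,2]>lo)&(s[:,2]<hi)]
        print(n,lo,len(g))
        for sg in(-1,1):
            h=g[(g[:,1]+.277)*sg>.045]
            if len(h):print('   ',sg,len(h),h.mean(0).round(4),h.min(0).round(4),h.max(0).round(4))
E
```

```text
time: 6.45
ee_pos: [0.5111, -0.2772, 0.2002]
orientation: [[-0.109, 0.994, -0.0], [0.994, 0.109, 0.001], [0.001, -0.0, -1.0]]
ft_force: [0.7, -0.4, -1.0]
gripper_width: 0.105
finger_force: 58.7
time: 7.7
ee_pos: [0.5118, -0.2761, 0.1055]
orientation: [[-0.108, 0.994, 0.0], [0.994, 0.108, -0.0], [-0.0, 0.0, -1.0]]
ft_force: [0.6, 0.7, -0.7]
gripper_width: 0.1
finger_force: 58.7
scene 0.047 74
    -1 29 [ 0.5248 -0.3417  0.0538] [ 0.513  -0.3504  0.0477] [ 0.5336 -0.3316  0.0606]
    1 45 [ 0.5058 -0.2152  0.0553] [ 0.4921 -0.2282  0.0474] [ 0.518  -0.2077  0.0616]
scene 0.075 127
    -1 4 [ 0.5191 -0.3268  0.0926] [ 0.5182 -0.3296  0.0751] [ 0.5206 -0.3224  0.1111]
    1 34 [ 0.5072 -0.2229  0.0948] [ 0.503  -0.2309  0.0751] [ 0.5103 -0.2161  0.1147]
top 0.047 37
    1 37 [ 0.5    -0.2136  0.0562] [ 0.489  -0.2244  0.0479] [ 0.5136 -0.2065  0.0608]
top 0.075 18
    1 14 [ 0.5025 -0.2213  0.093 ] [ 0.5014 -0.2319  0.0777] [ 0.5051 -0.2149  0.108 ]
```

View pics/crop3.png

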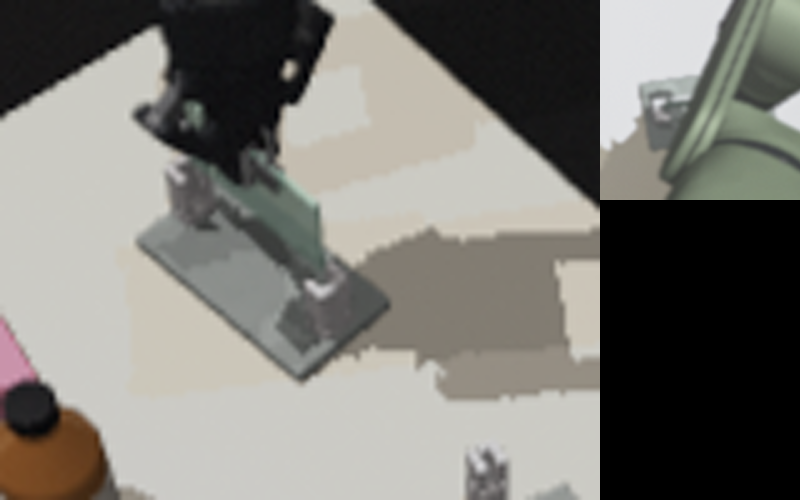

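The plate hangs right over both slots (near post at (320,290) in the crop), with a lateral error under 2 mm. I'll lower it.

```bash
python3 -m jog '[{"x":0,"y":-0.001,"z":0.006,"rx":0,"ry":0,"rz":0,"grip":1},{"x":0,"y":0,"z":0.006,"rx":0,"ry":0,"rz":0,"grip":1},{"x":0,"y":0,"z":0.006,"rx":0,"ry":0,"rz":0,"grip":1},{"x":0,"y":0,"z":0.006,"rx":0,"ry":0,"rz":0,"grip":1},{"x":0,"y":0,"z":0.006,"rx":0,"ry":0,"rz":0,"grip":1},{"x":0,"y":0,"z":0.006,"rx":0,"ry":0,"rz":0,"grip":1},{"x":0,"y":0,"z":0.006,"rx":0,"ry":0,"rz":0,"grip":1},{"x":0,"y":0,"z":0.004,"rx":0,"ry":0,"rz":0,"grip":1},{"x":0,"y":0,"z":0.002,"rx":0,"ry":0,"rz":0,"grip":1},{"x":0,"y":0,"z":0,"rx":0,"ry":0,"rz":0,"grip":1}]'
```

```text
time: 9.05
ee_pos: [0.5108, -0.2762, 0.0572]
orientation: [[-0.108, 0.994, 0.0], [0.994, 0.108, 0.0], [0.0, 0.0, -1.0]]
ft_force: [-0.4, 0.5, -1.4]
gripper_width: 0.1
finger_force: 58.7
```

```bash
python3 -m jog '[{"x":0,"y":0,"z":0.001,"rx":0,"ry":0,"rz":0,"grip":1},{"x":0,"y":0,"z":0,"rx":0,"ry":0,"rz":0,"grip":0.85},{"x":0,"y":0,"z":0,"rx":0,"ry":0,"rz":0,"grip":0.75},{"x":0,"y":0,"z":0,"rx":0,"ry":0,"rz":0,"grip":0.5},{"x":0,"y":0,"z":0,"rx":0,"ry":0,"rz":0,"grip":0.5},{"x":0,"y":0,"z":-0.02,"rx":0,"ry":0,"rz":0,"grip":0.4},{"x":0,"y":0,"z":-0.04,"rx":0,"ry":0,"rz":0,"grip":0.4},{"x":0,"y":0,"z":-0.05,"rx":0,"ry":0,"rz":0,"grip":0.3},{"x":0,"y":0,"z":-0.05,"rx":0,"ry":0,"rz":0,"grip":0},{"x":0,"y":0,"z":-0.05,"rx":0,"ry":0,"rz":0,"grip":0}]'
python3 plan.py .552 .289 .267 0 10; python3 plan.py .552 .289 .267 90 10|head -1
```

```text
time: 10.3
ee_pos: [0.5106, -0.2761, 0.268]
orientation: [[-0.108, 0.994, 0.0], [0.994, 0.108, -0.0], [-0.0, 0.0, -1.0]]
ft_force: [1.1, -0.4, 0.2]
gripper_width: 1.0
finger_force: 0.0
0.0557 0.0102 0.0001 | 0.0000 0.0000 0.0108
0.0558 0.0096 0.0001 | 0.0000 0.0000 0.0108
0.0559 0.0090 0.0001 | 0.0000 0.0000 0.0108
0.0560 0.0084 0.0001 | 0.0000 0.0000 0.0108
0.0561 0.0078 0.0001 | 0.0000 0.0000 0.0108
0.0562 0.0072 0.0001 | 0.0000 0.0000 0.0108
0.0563 0.0066 0.0001 | 0.0000 0.0000 0.0108
0.0563 0.0060 0.0001 | 0.0000 0.0000 0.0108
0.0564 0.0054 0.0001 | 0.0000 0.0000 0.0108
0.0565 0.0048 0.0001 | 0.0000 0.0000 0.0108
J [-0.52  0.31  1.49  0.    1.34 -0.62] F [ 1.1 -0.4  0.2] t 10.3
0.0557 0.0102 0.0001 | 0.0000 0.0000 -0.1462
```

```bash
python3 -m jog '[{"x":0.0557,"y":0.0102,"z":0,"rx":0,"ry":0,"rz":0.0108,"grip":0},{"x":0.0558,"y":0.0096,"z":0,"rx":0,"ry":0,"rz":0.0108,"grip":0},{"x":0.0559,"y":0.009,"z":0,"rx":0,"ry":0,"rz":0.0108,"grip":0},{"x":0.056,"y":0.0084,"z":0,"rx":0,"ry":0,"rz":0.0108,"grip":0},{"x":0.0561,"y":0.0078,"z":0,"rx":0,"ry":0,"rz":0.0108,"grip":0},{"x":0.0562,"y":0.0072,"z":0,"rx":0,"ry":0,"rz":0.0108,"grip":0},{"x":0.0563,"y":0.0066,"z":0,"rx":0,"ry":0,"rz":0.0108,"grip":0},{"x":0.0563,"y":0.006,"z":0,"rx":0,"ry":0,"rz":0.0108,"grip":0},{"x":0.0564,"y":0.0054,"z":0,"rx":0,"ry":0,"rz":0.0108,"grip":0},{"x":0.0565,"y":0.0048,"z":0,"rx":0,"ry":0,"rz":0.0108,"grip":0}]'
python3 - <<'E'
from h import *
p,d=grab('scene','3');q,e=grab('top','3')
a=cv2.resize(p[90:190,165:285],None,fx=4,fy=4,interpolation=2);b=cv2.resize(p[200:320,220:370],None,fx=2.6,fy=2.6,interpolation=2)
o=np.zeros((400,800,3),np.uint8);o[:400,:480]=a;o[:312,480:800]=b[:,60:380];cv2.imwrite('pics/crop4.png',o[:,:,::-1])
for n,D in(('scene',d),('top',e)):
    C=cloud(n,D).reshape(-1,3)
    s=C[(abs(C[:,0]-.51)<.06)&(abs(C[:,1]+.277)<.09)]
    g=s[(s[:,2]>.066)&(s[:,2]<.09)];print(n,len(g),g.max(0),cv2.minAreaRect((g[:,:2]*1000).astype(np.float32)))
    s=C[(abs(C[:,0]-.535)<.07)&(abs(C[:,1]-.022)<.08)]
    g=s[(s[:,2]>.065)&(s[:,2]<.075)];print(' ring',len(g),cv2.minEnclosingCircle((g[:,:2]*1000).astype(np.float32)))
    g=s[(s[:,2]>.098)&(s[:,2]<.112)]
    if len(g):print(' posts',[np.median(g[(g[:,1]>.022)==k],0).round(4) for k in(True,False)])
E
python3 plan.py .5526 .2885 .21 0 2
```

```text
time: 11.55
ee_pos: [0.5521, 0.2906, 0.2664]
orientation: [[-0.0, 1.0, 0.0], [1.0, 0.0, 0.0], [0.0, 0.0, -1.0]]
ft_force: [0.6, -0.8, 1.2]
gripper_width: 1.001
finger_force: 0.0
scene 145 [ 0.52068669 -0.21731132  0.08487862] ((512.6101684570312, -280.5921936035156), (12.3118257522583, 127.2467269897461), 5.090412616729736)
 ring 270 ((537.1502685546875, 21.73736572265625), 69.01346588134766)
 posts [array([0.5473, 0.083 , 0.1041]), array([ 0.5227, -0.0406,  0.1042])]
top 141 [ 0.51677928 -0.21594129  0.08306159] ((508.6332702636719, -277.3984375), (10.214849472045898, 124.01548767089844), 6.384363174438477)
 ring 224 ((527.9556884765625, 21.091127395629883), 68.29362487792969)
 posts [array([0.5442, 0.0843, 0.1026]), array([ 0.5212, -0.0392,  0.1031])]
-0.0028 0.0004 0.0277 | -0.0002 -0.0011 0.0028
-0.0027 0.0004 0.0277 | -0.0002 -0.0011 0.0028
J [0.47 0.38 1.38 0.   1.37 0.46] F [-0.2 -1.2  0.1] t 11.65
```

View pics/crop4.png

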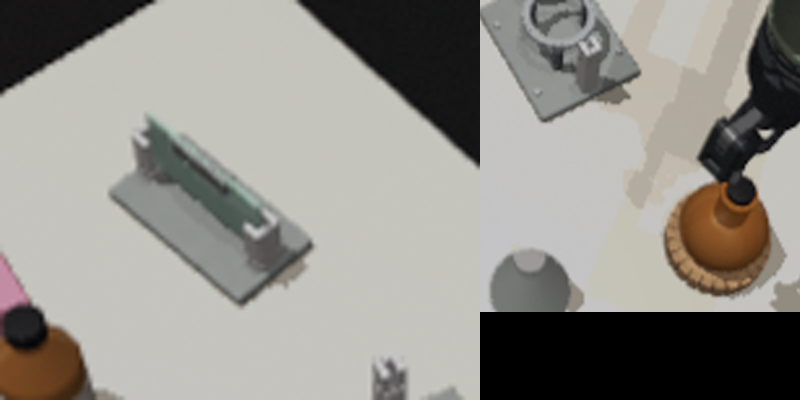

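The crop shows the plate parked upright in the grey rack at (200,180), and the gripper above the stopper at (740,190). I descend in two steps.

```bash
python3 -m jog '[{"x":0,"y":0,"z":0.02,"rx":0,"ry":0,"rz":0,"grip":0},{"x":0,"y":0,"z":0.03,"rx":0,"ry":0,"rz":0,"grip":0},{"x":0,"y":0,"z":0.03,"rx":0,"ry":0,"rz":0,"grip":0},{"x":0,"y":0,"z":0.02,"rx":0,"ry":0,"rz":0,"grip":0},{"x":0,"y":0,"z":0.02,"rx":0,"ry":0,"rz":0,"grip":0.2},{"x":0,"y":0,"z":0.02,"rx":0,"ry":0,"rz":0,"grip":0.3},{"x":0,"y":0,"z":0.012,"rx":0,"ry":0,"rz":0,"grip":0.4},{"x":0,"y":0,"z":0,"rx":0,"ry":0,"rz":0,"grip":0.45},{"x":0,"y":0,"z":0,"rx":0,"ry":0,"rz":0,"grip":0.5},{"x":0,"y":0,"z":0,"rx":0,"ry":0,"rz":0,"grip":0.5}]'
```

```text
time: 12.9
ee_pos: [0.5527, 0.2889, 0.1153]
orientation: [[-0.0, 1.0, 0.002], [1.0, 0.0, 0.001], [0.001, 0.002, -1.0]]
ft_force: [-0.3, 0.7, 0.2]
gripper_width: 0.498
finger_force: 0.0
```

```bash
python3 -m jog '[{"x":0,"y":0,"z":0.003,"rx":0,"ry":0,"rz":0,"grip":0.54},{"x":0,"y":0,"z":0,"rx":0,"ry":0,"rz":0,"grip":0.58},{"x":0,"y":0,"z":0,"rx":0,"ry":0,"rz":0,"grip":0.6},{"x":0,"y":0,"z":0,"rx":0,"ry":0,"rz":0,"grip":0.62},{"x":0,"y":0,"z":0,"rx":0,"ry":0,"rz":0,"grip":0.64},{"x":0,"y":0,"z":0,"rx":0,"ry":0,"rz":0,"grip":0.66},{"x":0,"y":0,"z":0,"rx":0,"ry":0,"rz":0,"grip":0.7},{"x":0,"y":0,"z":0,"rx":0,"ry":0,"rz":0,"grip":1},{"x":0,"y":0,"z":0,"rx":0,"ry":0,"rz":0,"grip":1},{"x":0,"y":0,"z":0,"rx":0,"ry":0,"rz":0,"grip":1}]'
```

```text
time: 14.15
ee_pos: [0.5526, 0.2889, 0.1115]
orientation: [[-0.0, 1.0, 0.001], [1.0, 0.0, 0.0], [0.0, 0.001, -1.0]]
ft_force: [2.4, -0.6, 1.5]
gripper_width: 0.34
finger_force: 58.9
```

```bash
python3 -m jog '[{"x":0,"y":0,"z":-0.015,"rx":0,"ry":0,"rz":0,"grip":1},{"x":0,"y":0,"z":-0.035,"rx":0,"ry":0,"rz":0,"grip":1},{"x":0,"y":0,"z":-0.04,"rx":0,"ry":0,"rz":0,"grip":1},{"x":0,"y":0,"z":-0.03,"rx":0,"ry":0,"rz":0,"grip":1},{"x":-0.0225,"y":-0.0031,"z":0,"rx":0,"ry":0,"rz":0,"grip":1},{"x":-0.045,"y":-0.0031,"z":0,"rx":0,"ry":0,"rz":0,"grip":1},{"x":-0.06,"y":-0.0031,"z":0,"rx":0,"ry":0,"rz":0,"grip":1},{"x":-0.06,"y":-0.0031,"z":0,"rx":0,"ry":0,"rz":0,"grip":1},{"x":-0.05,"y":-0.0031,"z":0,"rx":0,"ry":0,"rz":0,"grip":1},{"x":-0.0294,"y":-0.0031,"z":0,"rx":0,"ry":0,"rz":0,"grip":1}]'
python3 -m jog '[{"x":0,"y":0,"z":0.015,"rx":0,"ry":0,"rz":0,"grip":1},{"x":0,"y":0,"z":0.015,"rx":0,"ry":0,"rz":0,"grip":1},{"x":0,"y":0,"z":0.005,"rx":0,"ry":0,"rz":0,"grip":1},{"x":0,"y":0,"z":0,"rx":0,"ry":0,"rz":0,"grip":1},{"x":0,"y":0,"z":0,"rx":0,"ry":0,"rz":0,"grip":1},{"x":0,"y":0,"z":0,"rx":0,"ry":0,"rz":0,"grip":1},{"x":0,"y":0,"z":0,"rx":0,"ry":0,"rz":0,"grip":1},{"x":0,"y":0,"z":0,"rx":0,"ry":0,"rz":0,"grip":1},{"x":0,"y":0,"z":0,"rx":0,"ry":0,"rz":0,"grip":1},{"x":0,"y":0,"z":0,"rx":0,"ry":0,"rz":0,"grip":1}]'
python3 - <<'E'
from h import *
for n in('scene','top'):
    p,d=grab(n,'4');C=cloud(n,d);h=cv2.cvtColor(p,cv2.COLOR_RGB2HSV)
    s=C[(abs(C[...,0]-.535)<.07)&(abs(C[...,1]-.022)<.08)&(C[...,2]>.105)&(C[...,2]<.17)&(h[...,1]>120)]
    A=np.c_[2*s,np.ones(len(s))];x=np.linalg.lstsq(A,(s**2).sum(1),rcond=None)[0];print(n,len(s),x[:3],np.sqrt(x[3]+x[:3]@x[:3]))
    s=C[(abs(C[...,0]-.535)<.07)&(abs(C[...,1]-.022)<.08)&(C[...,2]>.098)&(C[...,2]<.112)&(h[...,1]<60)]
    if len(s):print(' posts',[np.median(s[(s[:,1]>.022)==k],0).round(4) for k in(True,False)])
E
```

```text
time: 15.4
ee_pos: [0.531, 0.0185, 0.2296]
orientation: [[0.002, 1.0, -0.005], [1.0, -0.002, -0.001], [-0.001, -0.005, -1.0]]
ft_force: [0.6, -0.1, -0.9]
gripper_width: 0.333
finger_force: 59.4
time: 16.65
ee_pos: [0.5337, 0.0218, 0.1963]
orientation: [[-0.0, 1.0, 0.0], [1.0, 0.0, 0.0], [0.0, 0.0, -1.0]]
ft_force: [0.9, 0.4, -1.2]
gripper_width: 0.338
finger_force: 59.4
scene 317 [0.53423733 0.02094894 0.14599311] 0.04107167778968526
 posts [array([0.5474, 0.0831, 0.1042]), array([ 0.532 , -0.0425,  0.1055])]
top 10 [0.52643903 0.02571077 0.15380677] 0.032431305997987304
 posts [array([0.5404, 0.0848, 0.103 ]), array([ 0.5201, -0.0392,  0.1037])]
```

The ball is over the ring axis within 1 mm. I'll lower it to just above the seat.

```bash
python3 -m jog '[{"x":0,"y":0,"z":0.008,"rx":0,"ry":0,"rz":0,"grip":1},{"x":0,"y":0,"z":0.01,"rx":0,"ry":0,"rz":0,"grip":1},{"x":0,"y":0,"z":0.01,"rx":0,"ry":0,"rz":0,"grip":1},{"x":0,"y":0,"z":0.008,"rx":0,"ry":0,"rz":0,"grip":1},{"x":0,"y":0,"z":0.005,"rx":0,"ry":0,"rz":0,"grip":1},{"x":0,"y":0,"z":0.003,"rx":0,"ry":0,"rz":0,"grip":1},{"x":0,"y":0,"z":0.002,"rx":0,"ry":0,"rz":0,"grip":1},{"x":0,"y":0,"z":0.001,"rx":0,"ry":0,"rz":0,"grip":1},{"x":0,"y":0,"z":0.001,"rx":0,"ry":0,"rz":0,"grip":1},{"x":0,"y":0,"z":0,"rx":0,"ry":0,"rz":0,"grip":1}]'
python3 -m jog '[{"x":0,"y":0,"z":0.001,"rx":0,"ry":0,"rz":0,"grip":1},{"x":0,"y":0,"z":0.001,"rx":0,"ry":0,"rz":0,"grip":1},{"x":0,"y":0,"z":0.001,"rx":0,"ry":0,"rz":0,"grip":1},{"x":0,"y":0,"z":0.001,"rx":0,"ry":0,"rz":0,"grip":1},{"x":0,"y":0,"z":0.001,"rx":0,"ry":0,"rz":0,"grip":1},{"x":0,"y":0,"z":0.001,"rx":0,"ry":0,"rz":0,"grip":1},{"x":0,"y":0,"z":0.001,"rx":0,"ry":0,"rz":0,"grip":1},{"x":0,"y":0,"z":0.001,"rx":0,"ry":0,"rz":0,"grip":1},{"x":0,"y":0,"z":0,"rx":0,"ry":0,"rz":0,"grip":1},{"x":0,"y":0,"z":0,"rx":0,"ry":0,"rz":0,"grip":1}]'
```

```text
time: 18.0
ee_pos: [0.5341, 0.0217, 0.1488]
orientation: [[-0.0, 1.0, 0.001], [1.0, 0.0, -0.0], [-0.0, 0.001, -1.0]]
ft_force: [0.5, -1.4, 2.4]
gripper_width: 0.335
finger_force: 59.5
time: 19.25
ee_pos: [0.5341, 0.0217, 0.1407]
orientation: [[-0.0, 1.0, 0.001], [1.0, 0.0, -0.0], [-0.0, 0.001, -1.0]]
ft_force: [1.8, -1.4, 5.8]
gripper_width: 0.338
finger_force: 59.6
```

```bash
python3 -m jog '[{"x":0,"y":0,"z":0.001,"rx":0,"ry":0,"rz":0,"grip":1},{"x":0,"y":0,"z":0.001,"rx":0,"ry":0,"rz":0,"grip":1},{"x":0,"y":0,"z":0.001,"rx":0,"ry":0,"rz":0,"grip":1},{"x":0,"y":0,"z":0.001,"rx":0,"ry":0,"rz":0,"grip":1},{"x":0,"y":0,"z":0.001,"rx":0,"ry":0,"rz":0,"grip":1},{"x":0,"y":0,"z":0.001,"rx":0,"ry":0,"rz":0,"grip":1},{"x":0,"y":0,"z":0.001,"rx":0,"ry":0,"rz":0,"grip":1},{"x":0,"y":0,"z":0.001,"rx":0,"ry":0,"rz":0,"grip":1},{"x":0,"y":0,"z":0,"rx":0,"ry":0,"rz":0,"grip":1},{"x":0,"y":0,"z":0,"rx":0,"ry":0,"rz":0,"grip":1}]'
```

```text
time: 20.5
ee_pos: [0.5341, 0.0217, 0.1333]
orientation: [[-0.0, 1.0, 0.001], [1.0, 0.0, -0.0], [-0.0, 0.001, -1.0]]
ft_force: [-0.5, -2.8, 9.4]
gripper_width: 0.334
finger_force: 60.3
```

```bash
python3 -m jog '[{"x":0,"y":0,"z":0.0005,"rx":0,"ry":0,"rz":0,"grip":1},{"x":0,"y":0,"z":0.0005,"rx":0,"ry":0,"rz":0,"grip":1},{"x":0,"y":0,"z":0,"rx":0,"ry":0,"rz":0,"grip":1},{"x":0,"y":0,"z":0,"rx":0,"ry":0,"rz":0,"grip":1},{"x":0,"y":0,"z":0,"rx":0,"ry":0,"rz":0,"grip":1},{"x":0,"y":0,"z":0,"rx":0,"ry":0,"rz":0,"grip":1},{"x":0,"y":0,"z":0,"rx":0,"ry":0,"rz":0,"grip":1},{"x":0,"y":0,"z":0,"rx":0,"ry":0,"rz":0,"grip":1},{"x":0,"y":0,"z":0,"rx":0,"ry":0,"rz":0,"grip":1},{"x":0,"y":0,"z":0,"rx":0,"ry":0,"rz":0,"grip":1}]'
```

```text
time: 21.75
ee_pos: [0.5342, 0.0217, 0.1324]
orientation: [[-0.001, 1.0, 0.002], [1.0, 0.001, -0.0], [-0.0, 0.002, -1.0]]
ft_force: [-1.2, -1.9, 9.4]
gripper_width: 0.34
finger_force: 60.3
```

```bash
python3 -m jog '[{"x":0,"y":0,"z":0.0005,"rx":0,"ry":0,"rz":0,"grip":1},{"x":0,"y":0,"z":0.0005,"rx":0,"ry":0,"rz":0,"grip":1},{"x":0,"y":0,"z":0,"rx":0,"ry":0,"rz":0,"grip":1},{"x":0,"y":0,"z":0,"rx":0,"ry":0,"rz":0,"grip":1},{"x":0,"y":0,"z":0,"rx":0,"ry":0,"rz":0,"grip":1},{"x":0,"y":0,"z":0,"rx":0,"ry":0,"rz":0,"grip":1},{"x":0,"y":0,"z":0,"rx":0,"ry":0,"rz":0,"grip":1},{"x":0,"y":0,"z":0,"rx":0,"ry":0,"rz":0,"grip":1},{"x":0,"y":0,"z":0,"rx":0,"ry":0,"rz":0,"grip":1},{"x":0,"y":0,"z":0,"rx":0,"ry":0,"rz":0,"grip":1}]'
```

```text
time: 23.0
ee_pos: [0.5342, 0.0217, 0.1315]
orientation: [[-0.0, 1.0, 0.002], [1.0, 0.0, -0.0], [-0.0, 0.002, -1.0]]
ft_force: [0.2, -2.9, 9.8]
gripper_width: 0.336
finger_force: 60.3
```

```bash
python3 -m jog '[{"x":0,"y":0,"z":0.0005,"rx":0,"ry":0,"rz":0,"grip":1},{"x":0,"y":0,"z":0,"rx":0,"ry":0,"rz":0,"grip":1},{"x":0,"y":0,"z":0,"rx":0,"ry":0,"rz":0,"grip":1},{"x":0,"y":0,"z":0,"rx":0,"ry":0,"rz":0,"grip":1},{"x":0,"y":0,"z":0,"rx":0,"ry":0,"rz":0,"grip":1},{"x":0,"y":0,"z":0,"rx":0,"ry":0,"rz":0,"grip":1},{"x":0,"y":0,"z":0,"rx":0,"ry":0,"rz":0,"grip":1},{"x":0,"y":0,"z":0,"rx":0,"ry":0,"rz":0,"grip":1},{"x":0,"y":0,"z":0,"rx":0,"ry":0,"rz":0,"grip":1},{"x":0,"y":0,"z":0,"rx":0,"ry":0,"rz":0,"grip":1}]'
```

```text
time: 24.25
ee_pos: [0.5343, 0.0216, 0.1313]
orientation: [[-0.001, 1.0, 0.002], [1.0, 0.001, -0.0], [-0.0, 0.002, -1.0]]
ft_force: [-0.4, -3.7, 12.1]
gripper_width: 0.338
finger_force: 60.7
```

```bash
python3 -m jog '[{"x":0,"y":0,"z":0.0005,"rx":0,"ry":0,"rz":0,"grip":1},{"x":0,"y":0,"z":0,"rx":0,"ry":0,"rz":0,"grip":1},{"x":0,"y":0,"z":0,"rx":0,"ry":0,"rz":0,"grip":1},{"x":0,"y":0,"z":0,"rx":0,"ry":0,"rz":0,"grip":1},{"x":0,"y":0,"z":0,"rx":0,"ry":0,"rz":0,"grip":1},{"x":0,"y":0,"z":0,"rx":0,"ry":0,"rz":0,"grip":1},{"x":0,"y":0,"z":0,"rx":0,"ry":0,"rz":0,"grip":1},{"x":0,"y":0,"z":0,"rx":0,"ry":0,"rz":0,"grip":1},{"x":0,"y":0,"z":0,"rx":0,"ry":0,"rz":0,"grip":1},{"x":0,"y":0,"z":0,"rx":0,"ry":0,"rz":0,"grip":1}]'; python3 - <<'E'
from h import *
p,d=grab('scene','5');C=cloud('scene',d)
h=cv2.cvtColor(p,cv2.COLOR_RGB2HSV)
b=(abs(C[...,0]-.535)<.05)&(abs(C[...,1]-.022)<.05)
s=C[b&(C[...,2]>.05)&(C[...,2]<.11)&(h[...,1]>120)]
A=np.c_[2*s,np.ones(len(s))];x=np.linalg.lstsq(A,(s**2).sum(1),rcond=None)[0];print(len(s),x[:3],np.sqrt(x[3]+x[:3]@x[:3]))
g=C[b&(h[...,1]<60)&(C[...,2]>.03)&(C[...,2]<.09)];print(np.histogram(g[:,2],bins=np.arange(.03,.09,.004)))
cv2.imwrite('pics/crop5.png',cv2.resize(p[120:250,180:340],None,fx=4.5,fy=4.5,interpolation=2)[:,:,::-1])
E
```

```text
time: 25.5
ee_pos: [0.5343, 0.0215, 0.1312]
orientation: [[-0.001, 1.0, 0.002], [1.0, 0.001, -0.0], [-0.0, 0.002, -1.0]]
ft_force: [-1.5, -2.9, 14.4]
gripper_width: 0.337
finger_force: 60.9
366 [0.53487197 0.02078327 0.08102879] 0.04091511647719616
(array([ 1,  3,  4,  9, 22, 34,  4,  0,  0,  1,  1,  1,  0,  1]), array([0.03 , 0.034, 0.038, 0.042, 0.046, 0.05 , 0.054, 0.058, 0.062,
       0.066, 0.07 , 0.074, 0.078, 0.082, 0.086]))
```

View pics/crop5.png

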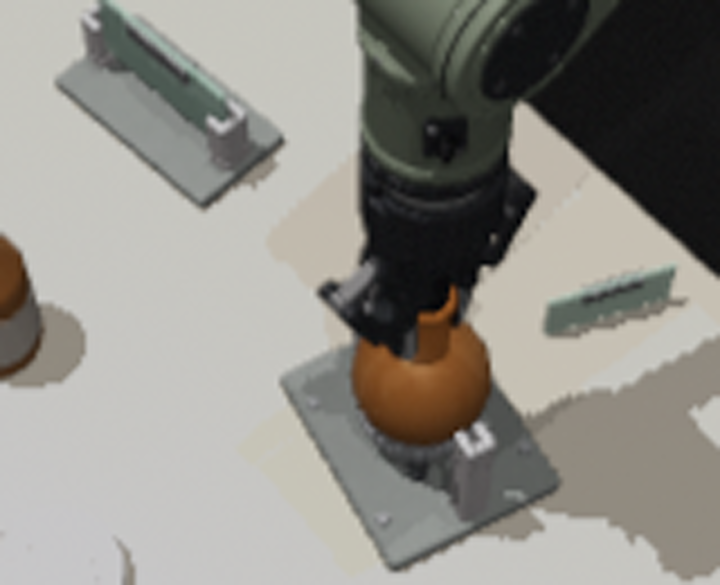

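The flask sits upright in the ring at (425,390), and the ring top is at about 52 mm, so it is fully down. The force climbs steeply at the stop (about 14 N), and the plate stands parked at (165,90). I'm handing it in.

```bash
python3 -c "
from workcell import sign_off;print(sign_off())"
```

```text
the job is handed in; nothing more can be done
None
```

The job is handed in: the glass plate is parked upright in the grey rack, and the flask is seated in the sprung ring and still held pressed to its stop at about 14 N, ready for you to fasten the clamp.

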